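# Set the air regulator and lock it

### The job

Of the two air-line regulators on the bench, one is still unlocked: its dark steel locking fork stands drawn back from the knob. Turn that regulator's knob until its pointer points at the raised tab on its index ring, and only then slide the locking fork fully home around the hub, leaving the pointer on the tab. Leave the index ring, the other regulator and the things lying about as they are.

Things in the scene. Friction and masses are not known exactly. Their poses are not given: they have to be found in the camera images.
- reg_a: The UNLOCKED regulator, bolted down: cast aluminium block 270 x 130 x 45 mm (local x from -120 to +150, y +-65), steel index ring and black knob on top, locking fork at its +x end, small dead gauge (r 24, top z 56) at x=-92. Origin: on the knob's upright axis, at bench level. Local -x is the gauge end, local +x the lock end. Its yaw varies; either regulator may be on the left.
- knob_a (a joint): Turn of the knob in rad, positive counterclockwise seen from above; at 0 the pointer points along the block's local -x. Range -1.4 to 1.4. Stays where left; about 3 N at the fin turns it. The knob: splined hub r 12 on the axis (top at z 83 mm), pointer arm 8 mm wide to radius 48 mm (top z 57) carrying an upright fin: 16 mm radially (radius 33 to 49), 8 mm thick, top at z 85 mm. Push the fin sideways, or pinch it.
- pointer_a (a point): Pointer's end: on the arm's centreline, 50 mm from the axis, z 55.5 mm. Its x axis points towards the knob's axis.
- fin_a (a point): Middle of the fin's top, 41 mm from the knob's axis, z 85 mm. Same axes as the pointer.
- ring_a (a joint): Turn of the index ring, same zero and sense as knob_a: the pointer is on the tab when both read the same. The ring is stiff (7 N at its rim moves it) and must stay as it is. Ring r 60, top z 48.5; brass tab 12 mm radially x 9 mm wide at radius 53 to 65, top z 55.5 mm.
- mark_a (a point): On the tab's centreline at 50 mm from the axis (z 55.5 mm): where the pointer's end must come.
- lock_a (a joint): Travel of the locking fork in m: 0 drawn right back (starts within 0.012 of that), 0.060 home at its stop. Slides along local -x, towards the hub; stays where left; about 3 N moves it. Dark steel plate 60 mm wide, z 61 to 66 mm, with a 30 mm slot; its tines end 48 mm short of the knob's axis at 0, 12 mm past it when home, above the arm and inside the fin. Bed top z 60.5; rails y +-31 to +-37, top z 70.
- lug_a (a point): Middle of the top of the fork's upright lug (z 100 mm). Lug 10 mm along the travel, 32 mm wide, 34 mm high above the plate (z 66 to 100); the plate ends 1 mm behind it, so that it can be pushed from behind (local +x side) with fingertips 65 mm or more above the bench. Local x = 105 mm at joint 0, 45 mm when home.
- reg_b: The other regulator, alike in size and frame, already set and locked: leave it alone.
- pointer_b (a point): Its pointer's end.
- lug_b (a point): Its lock's lug, in the home position.
- mark_b (a point): Its index ring's mark, as mark_a.
- wrench: Loose steel wrench lying at the far side; bystander. Origin at its underside's middle.
- coupler: Loose brass coupler, r 14, 55 mm high, standing; bystander. Origin: centre of its foot.
- tin: Loose grey tin, r 34, 100 mm high, standing; bystander. Origin: centre of its foot.
- funnel: Loose white funnel standing on its mouth, r 45, 90 mm high; bystander. Origin: centre of its foot.

How it is judged (in metres and radians):
On the way:
1. the pointer rests on the tab while the lock is still drawn back (horizontal distance between pointer_a and mark_a below 0.005 m and velocity of joint knob_a between -0.1 and 0.1 rad/s and value of joint lock_a below 0.02 m), for 0.2 s.
At the end, for the whole second after the job is handed in: The open regulator's pointer end is within 5 mm of the mark at the tab, its locking fork is home (within 4 mm of its stop), and both are at rest (horizontal distance between pointer_a and mark_a below 0.005 m and velocity of joint knob_a between -0.1 and 0.1 rad/s and value of joint lock_a above 0.056 m and velocity of joint lock_a between -0.01 and 0.01 m/s); the robot touches nothing.
It fails at once if the index ring of the unlocked regulator is turned (over 4 mm at the mark) (distance of mark_a from where it was at the start of the episode above 0.004 m).
It fails at once if the other regulator's knob, ring or lock is shifted by more than 4 mm (distance of any of pointer_b, mark_b, lug_b from where it was at the start of the episode above 0.004 m).
It fails at once if a bystander is moved by more than 20 mm (distance of any of wrench, coupler, tin, funnel from where it was at the start of the episode above 0.02 m).
It also fails if it takes over 48 s, if anything falls off the work surface, if the arm or the gripper's body presses on something with over 40 N, if the wrist force passes 120 N, or if a joint passes its speed limit or range.

### The arm

A 7-joint arm with a two-finger parallel gripper is mounted at the origin on the work surface. World frame = base frame: x ahead of the robot, y to its left, z up, the work surface at z = 0. Lengths are in mm, angles in rad, forces in N, time in s.
With the tool pointing down it reaches from about 400 to 875 mm from the base axis. Payload 19.3 kg.
Tool frame: the origin (TCP) lies at the very end of the fingers, on their centre line; the grasp point (between the pads) lies 19 mm behind it (grip_point_offset is the z of the grasp point in the tool frame, in mm); z points along the fingers, x is the direction in which the jaws open and shut, and the axes are right-handed (so a half turn about z gives the same grasp; the last joint's range is limited). The gripper opens to 85 mm and grips with 20 to 120 N. Pads are 22 mm wide; open, the fingers measure 114 mm over their backs; the gripper's body (76 mm by 85 mm) begins 54 mm behind the grasp point. The pads swing forward as they close: fully open they stand 13 mm farther back than shut.
Start: joints at [1.071, 0.521, -0.036, 1.599, 0.021, 1.021, -0.113], TCP at [260.402, -568.159, 206.291] pointing down, gripper open.
Joint ranges: [-2.91, 2.91], [-0.3, 2.13], [-1.5, 1.42], [0.17, 2.43], [-1.26, 4.41], [0.16, 1.93], [-2.52, 2.52]. Speed limits (rad/s): [1.89, 1.89, 2.39, 2.39, 3.01, 3.01, 3.01].

### API

Orientations are given as a 3x3 rotation matrix whose columns are the frame's x, y, z axes.
In Python, from workcell import movep, movel, goto_joints, open_gripper, clamp, wait, inverse_kinematics, read_state, camera, PlanningError, finish_job, grip_point_offset gives the robot as it stands. Calls block until the motion is done:
- movep(position, orientation): joint-space move of the TCP to a pose.
- movel(position, frame=None, max_speed=150, guard=None): straight line of the TCP; frame=None keeps the orientation; max_speed is the mean speed in mm/s. With guard (N) it stops when the force on the tool has changed by that much, and returns True; else False.
- goto_joints(angles): joint-space move.
- open_gripper() and clamp(): open the fingers fully, or close them until they stop; the grip force is fixed at half the most.
- wait(seconds).
- inverse_kinematics(position, orientation): joint angles nearest the present ones, or None.
- read_state(): the state.
- camera(name): name is "scene" or "top" or "wrist"; returns a dict with "image" (400x640x3 uint8, blue, green, red), "range_z" (400x640 float32, mm along the optical axis (not along the pixel's ray), 0 where there is no reading), "fx", "fy", "cx", "cy" (pixels), "cam_to_world" (4x4, takes a point from camera to world coordinates). Camera axes: x right, y up, looking along -z (the intrinsics and any distortion apply to the point x, -y, -z); pixel columns grow to the right and rows downward; lengths in mm; the calibration is good to about 2 mm. A picture is of the moment at which its call begins.
A pose or a line that the arm cannot do raises PlanningError and nothing moves.
- finish_job(): hands the job in, once; it reports no verdict.
The state is a dict: "time": time; "qpos": joint angles; "qvel": joint speeds; "joint_efforts": joint torques, N m; "eef_pos": TCP position; "tool_rot": TCP orientation; "ft_force": force on the tool from outside, world axes, zero at the start; "torque": the same for the moment, N m; "finger_gap": finger opening in mm.
Only numpy, scipy, OpenCV 4.12 (cv2) and the standard library are available. Lean on these libraries where they do the work, as an engineer would, in place of code of your own. Each camera call takes 0.05 s, during which the arm holds its last target. There are 200 camera calls.

## Working session

There is one attempt and no reset: what is moved stays moved. The work goes in short steps, each a Python script; the robot and the scene stay as the last script left them, time stands still between calls to the robot, and variables do not carry over. Pictures are saved under pics/ and viewed, about 8 in all and at most 12, crops included, and the job is handed in when it is done.

```bash
mkdir -p pics; ls
cat > h.py <<'E'
import numpy as np, cv2, pickle
from workcell import *
def snap(name, f):
    c=camera(name); cv2.imwrite(f'pics/{f}.png', c['image']); pickle.dump(c,open(f'pics/{f}.pkl','wb')); return c
def load(f): return pickle.load(open(f'pics/{f}.pkl','rb'))
def cloud(c):
    v,u=np.mgrid[:400,:640]; z=c['range_z']
    P=np.stack([(u-c['cx'])/c['fx']*z, -(v-c['cy'])/c['fy']*z, -z, np.ones_like(z)],-1)
    return (P@np.array(c['cam_to_world']).T)[...,:3]
def ray(c,u,v,zw):
    T=np.array(c['cam_to_world']); d=T[:3,:3]@np.array([(u-c['cx'])/c['fx'],-(v-c['cy'])/c['fy'],-1]); o=T[:3,3]
    return o+d*(zw-o[2])/d[2]
E
python3 - <<'E'
from h import *
c=snap('top','top1'); s=snap('scene','scene1')
print({k:c[k] for k in c if k not in('image','range_z')}, read_state()['time'])
cv2.imwrite('pics/both.png', np.vstack([c['image'],]))
E
```

```text
pics
{'fx': 441.3132243882538, 'fy': 441.3132243882538, 'cx': 316.8536731959229, 'cy': 193.83372854585528, 'cam_to_world': array([[-3.45805736e-02,  9.72811338e-01, -2.29002805e-01,
         3.04220306e+02],
       [-9.99386721e-01, -3.49234478e-02,  2.55647543e-03,
        -9.61478713e+00],
       [-5.51059922e-03,  2.28950767e-01,  9.73422406e-01,
         1.38616034e+03],
       [ 0.00000000e+00,  0.00000000e+00,  0.00000000e+00,
         1.00000000e+00]])} 0.1
```

View pics/top1.png

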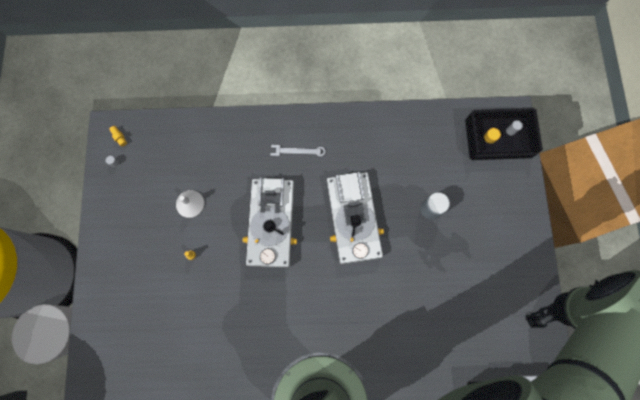

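View pics/scene1.png

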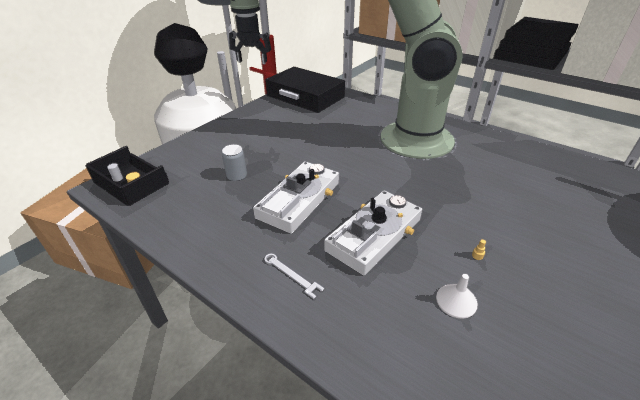

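The left-hand regulator (hub near px (270,226) in the top view) has its fork drawn back, with the lug near (270,205). The right one is locked. Next I'll locate it and take a wrist view from above.

Run:
```python
from h import *
c=load('top1')
for n,u,v,z in [('hub',269.5,226,83),('gauge',268,256,56),('lug',270,200,100),('regb hub',355,222,83),('fun',190,203,40),('tin',438,203,100)]:
    print(n, ray(c,u,v,z).round(1))
P=cloud(c); m=(P[...,2]>38)&(P[...,2]<54); m[:,:242]=0; m[:,300:]=0; m[:170]=0; m[275:]=0
print(cv2.minAreaRect(P[m][:,:2].astype(np.float32)))
h=ray(c,269.5,226,83)
R=np.array([[1,0,0],[0,-1,0],[0,0,-1.]])
print(read_state()['tool_rot'])
p=[h[0]-60,h[1],330]
print(inverse_kinematics(p,R))
movep(p,R)
w=snap('wrist','w1'); print(np.array(w['cam_to_world']).round(2),w['fx'],read_state()['time'])
cv2.imwrite('pics/w1.png',cv2.resize(w['image'],(800,500),interpolation=cv2.INTER_CUBIC))
```

```text
hub [517.3 131.6  83. ]
gauge [431.  139.9  56. ]
lug [592.9 127.5 100. ]
regb hub [ 520.3 -123.9   83. ]
fun [605.7 383.8  40. ]
tin [ 565.9 -372.2  100. ]
((538.76123046875, 136.31622314453125), (130.4462890625, 268.9341125488281), 85.95171356201172)
[[ 4.16665948e-01 -9.09059548e-01 -4.75459964e-04]
 [-9.09059119e-01 -4.16666214e-01  8.85372423e-04]
 [-1.00296436e-03  6.33166768e-05 -9.99999495e-01]]
[ 0.28367645  0.23069113 -0.82054345  1.77389626  0.1794498   1.2142307
 -0.58669991]
[[ 1.0000e+00  0.0000e+00  0.0000e+00  4.5735e+02]
 [-0.0000e+00  9.6000e-01  2.9000e-01  2.0478e+02]
 [-0.0000e+00 -2.9000e-01  9.6000e-01  4.9655e+02]
 [ 0.0000e+00  0.0000e+00  0.0000e+00  1.0000e+00]] 280.85106004877787 2.7583
```

View pics/w1.png

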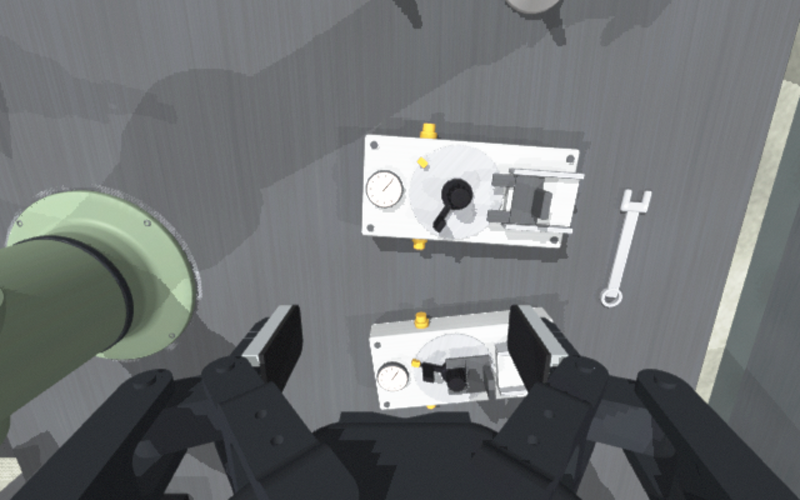

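Wrist view (800 px wide): on reg_a the hub is at (457,194), the fin at (440,222), the tab at (423,162), the gauge at (384,189) and the lug at about (541,205). I'll move closer for an accurate read.

Run:
```python
from h import *
R=np.array([[1,0,0],[0,-1,0],[0,0,-1.]])
movep([515,75,215],R)
w=snap('wrist','w2'); T=np.array(w['cam_to_world']); print(T.round(3),w['fx'],w['cx'],w['cy'],read_state()['time'])
# crop around block
i=np.array([515,132,60,1.]); q=np.linalg.inv(T)@i; u=w['cx']+w['fx']*q[0]/-q[2]; v=w['cy']-w['fy']*q[1]/-q[2]; print(u,v)
x0,y0=int(u-110),max(0,int(v-80)); print(x0,y0)
cv2.imwrite('pics/w2c.png',cv2.resize(w['image'][y0:y0+180,x0:x0+260],None,fx=3,fy=3,interpolation=cv2.INTER_CUBIC))
P=cloud(w)
m=(P[...,2]>35)&(P[...,2]<52)&(abs(P[...,1]-136)<90)&(P[...,0]>380)&(P[...,0]<700)
r=cv2.minAreaRect(P[m][:,:2].astype(np.float32)); print(r)
for lo,hi in [(75,92),(92,110)]:
    m=(P[...,2]>lo)&(P[...,2]<hi)&(abs(P[...,1]-132)<70)&(abs(P[...,0]-540)<120); print(lo,m.sum(),np.median(P[m],0) if m.any() else 0)
```

```text
[[ 1.00000e+00 -1.00000e-03  0.00000e+00  5.14475e+02]
 [ 1.00000e-03  9.58000e-01  2.87000e-01  1.49743e+02]
 [-0.00000e+00 -2.87000e-01  9.58000e-01  3.82762e+02]
 [ 0.00000e+00  0.00000e+00  0.00000e+00  1.00000e+00]] 280.85106004877787 323.4874792266847 195.58996259314074 3.425
324.0423852350467 128.06543340307732
214 48
((537.0279541015625, 137.19252014160156), (130.4163055419922, 269.64447021484375), 86.01013946533203)
75 744 [524.1285046  135.29951999  82.15235688]
92 379 [617.76605149 132.36181522  98.72296675]
```

View pics/w2c.png

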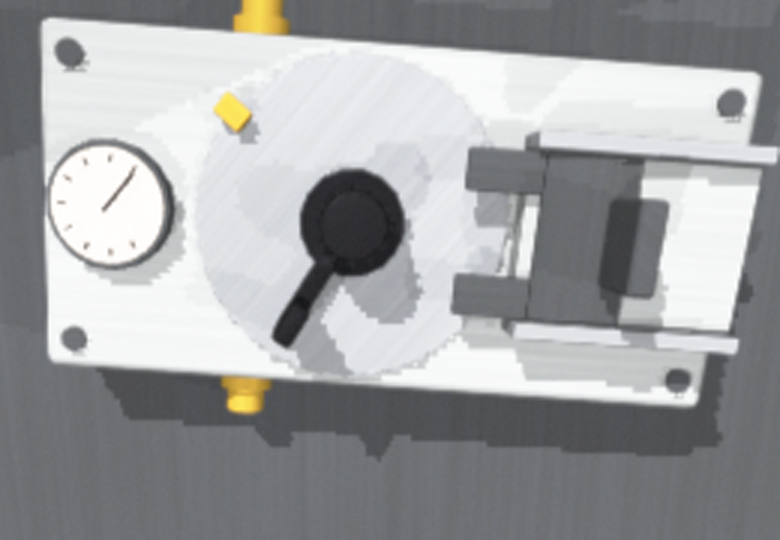

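The close crop shows the hub at (352,222), the tab at (233,112), the fin top around (293,325), the gauge at (109,204) and the lug top around (645,248).

Run:
```python
from h import *
w=load('w2'); g=lambda u,v,z: ray(w,214+u/3-.33,48+v/3-.33,z)
hub=g(352,222,83); tab=g(233,112,55.5); fin=g(292,322,85); ga=g(109,204,56); lug=g(645,248,100)
yaw=np.radians(-4.0); O=np.array([537.03,137.19])-15*np.array([np.cos(yaw),np.sin(yaw)])
print('O',O,'hub',hub)
L=np.array([[np.cos(yaw),np.sin(yaw)],[-np.sin(yaw),np.cos(yaw)]])
for n,p in [('hub',hub),('tab',tab),('fin',fin),('gauge',ga),('lug',lug)]:
    for o in (O,hub[:2]):
        q=L@(p[:2]-o); print(n,p.round(1),'loc',q.round(1),'r',np.hypot(*q).round(1),'ang from -x',round(np.arctan2(-q[1],-q[0]),3))
P=cloud(w)
m=(P[...,2]>92)&(abs(P[...,1]-132)<70)&(abs(P[...,0]-600)<60); r=cv2.minAreaRect(P[m][:,:2].astype(np.float32)); print('lugtop',r)
m=(P[...,2]>51)&(P[...,2]<60)&(np.hypot(P[...,0]-tab[0],P[...,1]-tab[1])<12); print('tabc',P[m].mean(0),m.sum())
m=(P[...,2]>76)&(np.hypot(P[...,0]-fin[0],P[...,1]-fin[1])<14); r=cv2.minAreaRect(P[m][:,:2].astype(np.float32));print('fin',r,m.sum())
```

```text
O [522.06653925 138.23634711] hub [522.14235103 139.70221755  83.        ]
hub [522.1 139.7  83. ] loc [-0.   1.5] r 1.5 ang from -x -1.553
hub [522.1 139.7  83. ] loc [0. 0.] r 0.0 ang from -x -3.142
tab [479.4 177.3  55.5] loc [-45.3  36. ] r 57.9 ang from -x -0.672
tab [479.4 177.3  55.5] loc [-45.3  34.6] r 57.0 ang from -x -0.652
fin [501.2 105.5  85. ] loc [-18.6 -34.1] r 38.8 ang from -x 1.072
fin [501.2 105.5  85. ] loc [-18.5 -35.5] r 40.1 ang from -x 1.09
gauge [432.1 145.2  56. ] loc [-90.2   0.7] r 90.2 ang from -x -0.008
gauge [432.1 145.2  56. ] loc [-90.2  -0.8] r 90.2 ang from -x 0.009
lug [617.7 132.1 100. ] loc [95.9  0.6] r 95.9 ang from -x -3.136
lug [617.7 132.1 100. ] loc [95.9 -0.9] r 95.9 ang from -x 3.132
lugtop ((593.0381469726562, 101.59807586669922), (101.76502227783203, 48.963890075683594), 34.66636657714844)
tabc [478.98871189 177.53353218  54.50994878] 96
fin ((501.8420104980469, 100.57759857177734), (20.042041778564453, 14.247709274291992), 60.10847854614258) 2724
```

Hub at about (522,139), yaw −4°, knob about +1.08, tab about −0.66. I'll pinch the fin and swing it around the axis to the tab.

```bash
cat >> h.py <<'E'
YAW=np.radians(-4.0); O=np.array([522.1,138.9])
def loc(x,y): return O+np.array([np.cos(YAW)*x-np.sin(YAW)*y, np.sin(YAW)*x+np.cos(YAW)*y])
def pose(a,z,s,r=44):
    t=YAW+np.pi+a; rad=np.array([np.cos(t),np.sin(t),0]); x=s*np.array([-np.sin(t),np.cos(t),0]); zz=np.array([0,0,-1.])
    return [*(O+r*rad[:2]),z], np.stack([x,np.cross(zz,x),zz],1)
E
python3 - <<'E'
from h import *
for s in (1,-1):
    print(s,[ (lambda q: None if q is None else np.round(q,2).tolist())(inverse_kinematics(*pose(a,66,s))) for a in (1.08,.2,-.66)])
E
```

```text
1 [[0.06, 0.59, -0.51, 2.0, 0.46, 0.67, -1.3], [-0.14, 0.55, -0.33, 2.03, 0.31, 0.6, -2.12], [-0.99, 0.73, 0.8, 2.02, -0.8, 0.73, -1.99]]
-1 [[0.47, 0.85, -1.16, 1.98, 0.95, 1.0, 1.42], [0.31, 0.73, -0.97, 2.01, 0.82, 0.85, 0.57], [0.12, 0.68, -0.78, 1.97, 0.68, 0.78, -0.22]]
```

Run:
```python
from h import *
a0,a1=1.08,-0.66
movep(*pose(a0,125,-1))
p,R=pose(a0,66,-1)
print('guard',movel(p,R,max_speed=100,guard=12))
clamp(); st=read_state(); print(st['finger_gap'],st['ft_force'].round(1) if hasattr(st['ft_force'],'round') else st['ft_force'],st['time'])
for a in np.linspace(a0,a1,13)[1:]:
    p,R=pose(a,66,-1); movel(p,R,max_speed=60)
    st=read_state(); print(round(a,2),np.round(st['ft_force'],1),round(st['finger_gap'],1),round(st['time'],2))
```

```text
guard False
0.08489096490849227 [-0.5 -0.6 -0. ] 6.8
0.94 [ 0.3 -0.3 -0.7] 0.0 7.09
0.79 [ 0.6  0.5 -0.2] -0.1 7.38
0.64 [-0.2  0.7  0.1] 0.1 7.67
0.5 [-0.4 -0.2 -0.1] 0.1 7.97
0.36 [ 0.5  0.6 -0.4] -0.2 8.26
0.21 [ 1.8  0.3 -0.4] -0.4 8.55
0.06 [ 0.3 -0.8  0.5] -0.3 8.84
-0.08 [0.5 0.3 0.4] 0.1 9.13
-0.23 [ 0.1 -0.1  0.1] -0.2 9.43
-0.37 [-0.3  0.5 -0. ] -0.2 9.72
-0.52 [ 0.1 -0.1 -0.1] 0.2 10.01
-0.66 [-0.1  1.  -0.7] -0.1 10.3
```

The gap closed to 0, so the fin wasn't between the fingers. I should have checked that before swinging. I'll back off and look.

Run:
```python
from h import *
st=read_state(); print(st['eef_pos'], pose(-.66,66,-1)[0])
s0=snap('wrist','w3'); 
p,R=pose(-.66,130,-1); movel(p,R); 
R=np.array([[1,0,0],[0,-1,0],[0,0,-1.]])
movep([515,75,215],R); w=snap('wrist','w4')
a=cv2.resize(s0['image'],(400,250)); b=cv2.resize(w['image'][48:228,214:474],(780,540),interpolation=cv2.INTER_CUBIC)
cv2.imwrite('pics/w3c.png',s0['image']); cv2.imwrite('pics/w4c.png',b)
```

```text
[489.10330861 167.92790061  65.935486  ] [np.float64(489.30684485626017), np.float64(168.23613770963397), 66]
```

View pics/w4c.png

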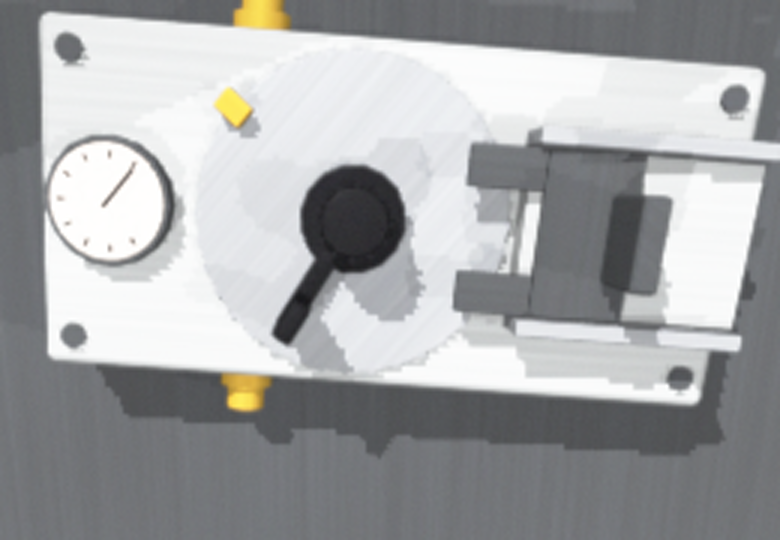

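View pics/w3c.png

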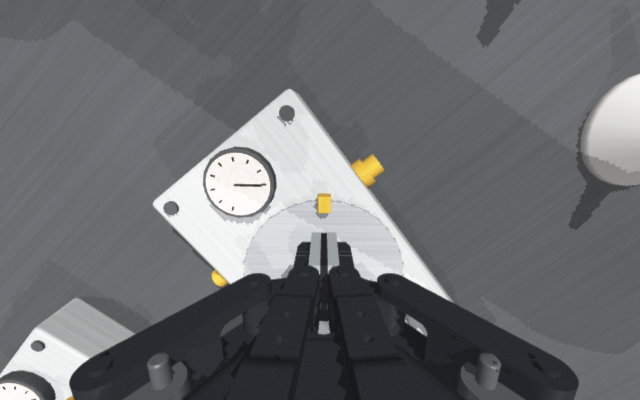

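The knob hasn't moved at all and everything is undisturbed. I'll use the stored range data to check where the fingertips really were.

Run:
```python
from h import *
w=load('w3'); P=cloud(w)
for u,v in [(313,240),(318,240),(324,240),(332,240),(318,260),(332,260),(345,260),(305,260),(324,204),(300,215),(324,290),(324,330)]:
    print(u,v,P[v,u].round(1), w['image'][v,u])
st=read_state(); print(st['finger_gap'],st['eef_pos'],pose(1.08,66,-1))
```

```text
313 240 [477.  171.8 102.9] [164 162 157]
318 240 [478.4 174.  103.7] [166 163 157]
324 240 [480.5 176.2 103.5] [36 38 35]
332 240 [483.4 179.  102.7] [164 162 157]
318 260 [478.9 174.1 123. ] [164 161 157]
332 260 [483.  178.6 122.8] [165 163 157]
345 260 [489.7 181.  116.8] [46 43 40]
305 260 [477.8 166.8 116. ] [46 43 40]
324 204 [478.2 178.2  55.2] [ 77 201 237]
300 215 [475.3 158.3  46.8] [202 196 194]
324 290 [490.  167.8 126.9] [33 32 32]
324 330 [560.9 105.5  46.6] [169 163 161]
0.47311110836646114 [514.31812234  75.48477631 213.8248745 ] ([np.float64(498.7050900630569), np.float64(101.6350273173008), 66], array([[-0.8469312,  0.5317025,  0.       ],
       [ 0.5317025,  0.8469312,  0.       ],
       [-0.       ,  0.       , -1.       ]]))
```

Run:
```python
from h import *
w=load('w3'); P=cloud(w)
for u in (316,318,331):
    for v in range(226,262,3): print(u,v,P[v,u].round(1), w['image'][v,u])
print(w['cam_to_world'])
```

```text
316 226 [488.8 161.4  47.6] [213 207 205]
316 229 [490.5 159.9  47.6] [224 222 220]
316 232 [492.1 158.4  47.8] [188 185 181]
316 235 [477.8 173.   97.3] [165 162 157]
316 238 [477.9 173.  100.7] [165 162 157]
316 241 [477.9 173.1 104.3] [165 162 157]
316 244 [478.  173.1 107.5] [164 163 157]
316 247 [478.  173.2 111. ] [164 162 157]
316 250 [477.9 173.4 114.3] [163 160 156]
316 253 [478.1 173.4 117. ] [165 162 157]
316 256 [477.9 173.7 120.3] [163 161 156]
316 259 [478.4 173.3 122. ] [164 162 156]
318 226 [489.5 162.6  48.1] [211 206 204]
318 229 [491.4 161.   47.8] [224 220 219]
318 232 [493.4 159.2  46.9] [191 187 182]
318 235 [478.4 173.8  97.4] [165 162 156]
318 238 [433.7 217.1 232.7] [165 162 157]
318 241 [478.9 173.5 103.5] [164 161 156]
318 244 [478.3 174.2 108.5] [164 162 157]
318 247 [478.7 173.9 110.8] [164 163 157]
318 250 [478.9 173.8 113.4] [164 162 157]
318 253 [478.9 173.8 116.3] [164 162 156]
318 256 [478.6 174.2 120. ] [163 161 155]
318 259 [478.9 174.1 122.2] [164 161 157]
331 226 [495.9 169.3  47.3] [213 209 206]
331 229 [497.3 168.1  48.2] [210 203 201]
331 232 [433.7 217.1 232.7] [183 179 175]
331 235 [482.8 179.   97.7] [166 162 157]
331 238 [482.9 178.9 101.1] [163 162 156]
331 241 [482.7 178.9 104.8] [165 161 157]
331 244 [482.8 178.7 107.7] [164 162 157]
331 247 [482.5 178.8 111.6] [164 162 157]
331 250 [482.5 178.7 114.5] [164 162 157]
331 253 [482.2 178.9 117.9] [165 163 156]
331 256 [482.6 178.5 119.8] [164 162 157]
331 259 [482.6 178.4 122.3] [163 162 157]
[[ 6.60864346e-01 -7.18977249e-01 -2.15244122e-01  4.33727286e+02]
 [ 7.50505028e-01  6.32826342e-01  1.90454780e-01  2.17125590e+02]
 [-7.20503546e-04 -2.87406569e-01  9.57808407e-01  2.32678176e+02]
 [ 0.00000000e+00  0.00000000e+00  0.00000000e+00  1.00000000e+00]]
```

Range data put the shut fingertips at z ≈ 96 mm while the controller reported TCP z = 66. That means the reported TCP lies about 30 mm beyond the real fingertips, and it explains passing cleanly above the 85 mm fin. Laterally it agrees within 1 mm. I'll check the tool parameters and offset once more at the next pinch: guarded descent, closing only over the fin, and checking the gap before turning.

```bash
echo 'DZ=30.' >> h.py
python3 - <<'E'
from h import *
print('gpo',grip_point_offset)
open_gripper()
a0=1.08
movep(*pose(a0,125,-1))
p,R=pose(a0,70-DZ,-1)
print('guard',movel(p,R,max_speed=60,guard=8), read_state()['eef_pos'])
clamp(); st=read_state(); print(st['finger_gap'],np.round(st['ft_force'],1),st['time'])
w=snap('wrist','w5'); P=cloud(w)
for u in (312,316,336):
    for v in (231,234,237,241,245,250): print(u,v,P[v,u].round(1))
E
```

```text
gpo -18.700000000000003
guard False [498.86838426 101.62784637  40.26930465]
6.355075907818859 [ 2.7 -3.5  3.4] 16.4667
312 231 [503.2  95.9  47.7]
312 234 [497.9  89.4  70.2]
312 237 [497.7  89.4  74.2]
312 241 [497.6  89.6  78.7]
312 245 [497.3  89.5  83.6]
312 250 [497.4  89.9  88. ]
316 231 [501.3  97.5  46.9]
316 234 [496.1  90.6  70.2]
316 237 [496.1  90.7  73.7]
316 241 [495.7  90.4  79.4]
316 245 [495.7  90.5  83.5]
316 250 [495.6  90.6  88.7]
336 231 [490.6 103.7  47.7]
336 234 [487.3  96.5  69.4]
336 237 [487.1  95.8  74.7]
336 241 [487.3  95.6  79.6]
336 245 [487.6  95.9  83.1]
336 250 [487.6  95.4  88.9]
```

The tip is at z ≈ 69 as predicted, and the fin is held (gap 6.4). Now I'll turn the knob, watching force and gap.

Run:
```python
from h import *
a0,a1=1.08,-0.66
for a in np.linspace(a0,a1,13)[1:]:
    p,R=pose(a,70-DZ,-1); movel(p,R,max_speed=45)
    st=read_state(); f=np.array(st['ft_force']); print(round(a,2),f.round(1),round(st['finger_gap'],1),round(st['time'],2))
    if np.linalg.norm(f)>50 or st['finger_gap']<3: print('STOP'); break
else:
    wait(.3); open_gripper(); p,R=pose(a1,125,-1); movel(p,R)
    movep([515,75,215],np.diag([1,-1,-1.])); w=snap('wrist','w6')
    cv2.imwrite('pics/w6c.png',cv2.resize(w['image'][48:228,214:474],(780,540),interpolation=cv2.INTER_CUBIC)); print(read_state()['time'])
```

```text
0.94 [ 4.5 -3.5  0.9] 6.4 16.81
0.79 [ 5.9 -2.6 -0.4] 6.8 17.1
0.64 [ 6.6 -1.6 -1.5] 6.6 17.39
0.5 [ 9.6 -1.8 -3.9] 6.5 17.68
0.36 [10.4 -2.4 -4.1] 6.4 17.98
0.21 [12.8 -2.3 -4.9] 6.4 18.27
0.06 [13.3 -3.5 -5.4] 6.5 18.56
-0.08 [14.1 -4.8 -5.5] 6.4 18.85
-0.23 [13.8 -6.5 -5.1] 6.4 19.14
-0.37 [14.  -7.3 -4.9] 6.3 19.43
-0.52 [14.1 -8.3 -5. ] 6.7 19.73
-0.66 [13.8 -9.3 -3.6] 6.5 20.02
22.4167
```

View pics/w6c.png

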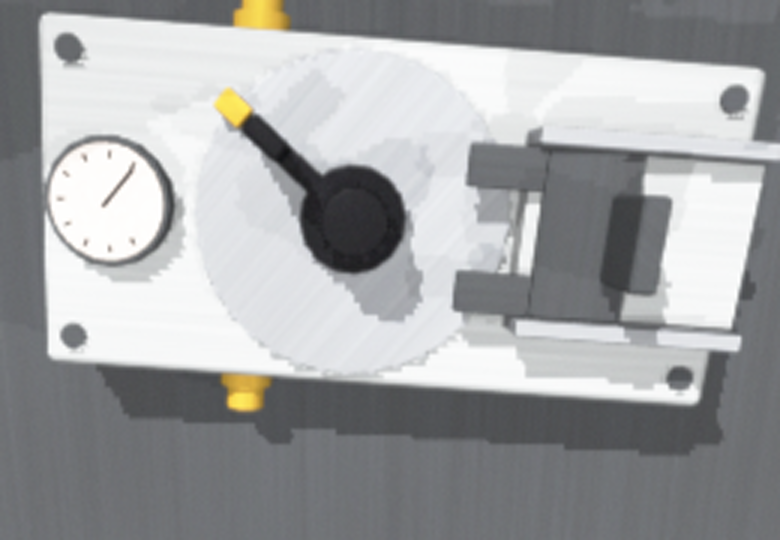

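The pointer fin (centre about (267,137)) meets the tab at (233,107). The tab hasn't moved. I'll quantify the alignment numerically.

Run:
```python
from h import *
w=load('w6'); P=cloud(w); g=lambda u,v,z: ray(w,214+u/3-.33,48+v/3-.33,z)
print('hub',g(352,218,83).round(1))
def ang(p): d=p[:2]-O; return round(np.arctan2(d[1],d[0])-YAW-np.pi+ (2*np.pi if d[1]<0 else 0),3)
print('tab',ang(g(233,107,55.5)),'fin',ang(g(267,137,85)))
r=np.hypot(P[...,0]-O[0],P[...,1]-O[1])
z=P[...,2]; t=np.arctan2(P[...,1]-O[1],P[...,0]-O[0])
m=(r>30)&(r<50)&(z>80)&(z<90)&(abs(t-(YAW+np.pi-.66))<.5); q=P[m].mean(0); print('fin cloud',q,ang(q),m.sum())
m=(r>52)&(r<68)&(z>52)&(z<59)&(abs(t-(YAW+np.pi-.66))<.4); q=P[m].mean(0); print('tab cloud',q,ang(q),m.sum())
m=(z>92)&(abs(P[...,1]-132)<25)&(abs(P[...,0]-617)<25); print('lug',np.percentile(P[m],[3,50,97],axis=0).round(1))
```

```text
hub [521.6 139.9  83. ]
tab -0.662 fin -0.678
fin cloud [492.38874165 165.76718193  83.66282059] -0.665 136
tab cloud [478.62123717 177.52875694  54.57427353] -0.657 98
lug [[613.5 116.8  93.3]
 [617.6 132.3  98.5]
 [623.3 146.5 100.2]]
```

Pointer and tab agree within about 0.016 rad (<1 mm). Now I'll push the lug home with closed fingers and a guard.

Run:
```python
from h import *
c,s=np.cos(YAW),np.sin(YAW); zz=np.array([0,0,-1.])
best=None
for k in (1,-1):
    x=k*np.array([-s,c,0]); R=np.stack([x,np.cross(zz,x),zz],1)
    qs=[inverse_kinematics([*loc(X,0),Z],R) for X,Z in ((125,110),(125,42),(55,42))]
    print(k,[None if q is None else np.round(q,2).tolist() for q in qs])
    if all(q is not None for q in qs):
        d=max(abs(q[6]) for q in qs)
        if best is None or d<best[0]: best=(d,R)
R=best[1]
clamp(); movep([*loc(125,0),110],R)
print('down',movel([*loc(125,0),72-DZ],R,max_speed=80,guard=8),read_state()['eef_pos'])
f0=np.array(read_state()['ft_force'])
hit=movel([*loc(54,0),72-DZ],R,max_speed=30,guard=14)
st=read_state(); L=np.array(st['eef_pos'])[:2]-O
print('hit',hit,'local x',L@[c,s],'dF',(np.array(st['ft_force'])-f0).round(1),st['time'])
```

```text
1 [[0.28, 0.87, -0.97, 1.55, 0.77, 1.14, 0.64], [0.26, 0.95, -0.92, 1.58, 0.84, 1.05, 0.6], [0.27, 0.86, -0.91, 1.77, 0.84, 0.94, 0.49]]
-1 [[-0.1, 0.69, -0.3, 1.57, 0.24, 0.91, -2.12], [-0.11, 0.78, -0.27, 1.61, 0.27, 0.79, -2.14], [-0.14, 0.7, -0.28, 1.8, 0.28, 0.69, -2.21]]
down False [647.07132603 130.35462533  42.50027278]
hit True local x 62.32384138551878 dF [ 3.  -0.2  2.2] 27.2167
```

Run:
```python
from h import *
c,s=np.cos(YAW),np.sin(YAW); st=read_state(); p=np.array(st['eef_pos'])
hit=movel([*loc(56,0),p[2]],None,max_speed=15,guard=22); st=read_state(); p=np.array(st['eef_pos'])
print(hit,(p[:2]-O)@[c,s],np.round(st['ft_force'],1))
movel([*loc(80,0),p[2]],None,max_speed=80); movel([*loc(80,0),120],None)
open_gripper(); movep([515,75,215],np.diag([1,-1,-1.])); w=snap('wrist','w7'); wait(.3)
cv2.imwrite('pics/w7c.png',cv2.resize(w['image'][48:228,214:474],(780,540),interpolation=cv2.INTER_CUBIC))
P=cloud(w); z=P[...,2]
Q=(P[...,:2]-O)@np.array([[c,-s],[s,c]])
m=(z>94)&(abs(Q[...,1])<22)&(abs(Q[...,0]-50)<30); print('lug local',np.percentile(Q[m],[3,50,97],axis=0).round(1),m.sum())
m=(z>80)&(z<90)&(np.hypot(*(Q-[-32,25]).transpose(2,0,1))<13); q=Q[m].mean(0); print('fin',np.arctan2(-q[1],-q[0]),m.sum())
m=(z>52)&(z<59)&(np.hypot(*(Q-[-46,36]).transpose(2,0,1))<11)&(np.hypot(Q[...,0],Q[...,1])>52); q=Q[m].mean(0); print('tab',np.arctan2(-q[1],-q[0]),m.sum(),read_state()['time'])
```

```text
True 62.46768248325618 [ 3.3 -0.6  2.1]
lug local [[ 40.6 -15.1]
 [ 44.8  -0.2]
 [ 49.9  14. ]] 348
fin -0.6652374950761811 130
tab -0.6616209960055996 98 30.8
```

View pics/w7c.png

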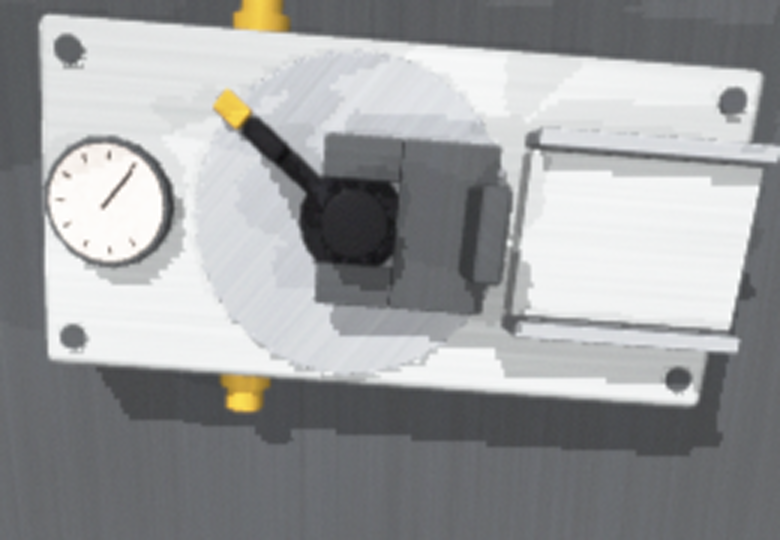

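The fork is home: the lug is at local x 44.8 (45 expected), and the second push stopped at the same spot. The fin is at −0.665 against the tab's −0.662, and the arm is clear. Handing in.

```bash
python3 -c "
from workcell import *
finish_job()"
```

```text
the job is handed in; nothing more can be done
```

The unlocked regulator (the left one) is set on its tab and locked. I pinched its fin and turned the knob about −1.74 rad onto the tab. After checking it there, I pushed the fork home by its lug with closed fingers and backed the arm clear. I handed in at about 31 s; no verdict was shown.

**Last checks (wrist camera):**
- **Pointer:** the fin reads −0.665 rad and the tab −0.662 rad, well under 1 mm apart at the mark. It was within 0.016 rad before locking.
- **Lock:** the lug is at local x 44.8 mm, against 45 when home, and a second guarded push stopped at the same place.
- **Index ring:** the tab showed no visible movement between pictures.
- **Other regulator and loose objects:** I did not go near them, but I did not take a final picture of them either.

**What disagreed:**
- **Failed first attempt:** the first pinch closed on nothing (gap 0), and I swung it through the full arc before noticing. It passed above the fin and moved nothing.
- **Tool length:** the range image put the shut fingertips about 30 mm above the TCP height the controller reported. I commanded 30 mm lower from then on, and the next pinch confirmed it (tip at about 69 mm for 70 intended). The tool calibration should be checked.
- **Finger gap:** it read about 6.4 mm on the 8 mm fin, which I left unexplained.

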